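# Jack up the front of the wall shelf and hold it

## Robot

A 6-joint arm with a two-finger parallel gripper is mounted at the origin on the work surface. World frame = base frame: x ahead of the robot, y to its left, z up, the work surface at z = 0. Lengths are in m, angles in rad, forces in N, time in s.
With the tool pointing down it reaches from about 0.375 to 0.9 m from the base axis. Payload 3.1 kg.
Tool frame: the origin (TCP) lies at the very end of the fingers, on their centre line; the grasp point (between the pads) lies 19 mm behind it (arm.grasp_offset is the distance from the TCP to the grasp point, in m); z points along the fingers, y is the line along which they close (so a half turn about z gives the same grasp; the last joint's range is limited). The gripper opens to 87 mm and grips with 3 to 60 N. Pads are 19 mm wide; open, the fingers measure 117 mm over their backs; the gripper's body (75 mm by 190 mm) begins 51 mm behind the grasp point.
Start: joints at [0.951, 0.527, 1.433, -0, 1.181, -0.178], TCP at [0.267, 0.565, 0.223] pointing down, gripper open.
Joint ranges: [-3.08, 3.08], [-0.75, 2.2], [0.22, 2.44], [-1.43, 4.57], [0, 2.65], [-2.85, 2.85]. Speed limits (rad/s): [2.79, 2.79, 3.14, 3.14, 3.14, 3.14].

## Interface

Orientations are given as a rotation vector (axis times angle).
In Python, from bench import arm, get_image, calibration gives the robot as it stands.
- The arm moves only by the tool step_arm, never from a script. Its arguments are lists of equal length, an entry for each row: "xyz": the shift along the tool's x, y, z in units of 40 cm (1.0 is 40 cm), a list of three; "turn": the turn about the tool's z in units of 5 degrees (1.0 is 5 degrees). A call has 1 to 8 rows; each row shifts and turns the commanded pose from where the row before left it, along the tool's axes as they then stand; what a row does not reach is not made up. A row lasts 1/8 s, in which the tool goes at most 62.5 mm and 10.7 degrees, less where a joint would pass 70% of its speed; a pose out of reach is approached as far as the arm can. A call with a number of a shift or a turn outside -1 to 1 is refused whole. A call with a gripper value outside its range is refused whole. "claw" is the gripper's target within -1 to 1 (fully open at 1, half-way at 0, shut at -1), set as the call begins (left out, the last holds). The fingers move at their own pace and stop on an object; the grip force is fixed at half the most. Time passes only in rows, so rows that do not move let the fingers close. It gives the time, the measured TCP pose, the force, the opening and the grip force at its end, in the units of the state.
- arm.get_state(): the state, without advancing time (a new reading comes with each control period).
- get_image(name): name is "scene" or "top" or "wrist"; returns the picture (420x560x3 uint8, red, green, blue); there is no depth.
- calibration(name): a dict with "intrinsics" (3x3 intrinsics, pixels), "dist" ([k1, k2, p1, p2, k3] as OpenCV has them; the pictures are not rectified), "rvec" (rotation vector, rad) and "tvec" (3), from world to camera coordinates, as OpenCV has them; the wrist camera has in their place "T_tool_cam" (4x4, takes a point from camera to tool coordinates, whose origin is the TCP and whose axes are the flange's). Camera axes: x right, y down, z forward; pixel columns grow to the right and rows downward; lengths in m; the calibration is good to about 2 mm. A picture is of the moment at which its call begins: read the wrist's pose just before it. calibration takes no time and is no camera call.
- arm.close_job(): hands the job in; it is judged then, once.
The state is a dict: "time_s": time; "q": joint angles; "dq": joint speeds; "joint_efforts": joint torques, N m; "eef_pos": TCP position; "ee_rot": TCP orientation; "wrist_force": force on the tool from outside, world axes, zero at the start; "moment": the same for the moment, N m; "width": finger opening in m; "grasp_force": force on a finger pad.
Only numpy, scipy, OpenCV 4.12 (cv2) and the standard library are available. Lean on these libraries where they do the work, as an engineer would, in place of code of your own. Each camera call takes 0.05 s, during which the arm holds its last target. There are 200 camera calls.

## Task

Slide the small blue jack in under the hinged white shelf so that its round saddle stands centred beneath the red lift pad, and give the yellow pump handle one trial stroke: right down, so that the shelf's front rises, then let the handle come all the way back up. Then push the handle right down again and finish while still holding it down, the shelf's front edge raised off its end brackets by the jack alone. Do not touch the shelf yourself, and leave everything standing on it and beside it in its place.

Things in the scene. Friction and masses are not known exactly. Their poses are not given: they have to be found in the camera images.
- shelf_unit: Fixed shelf unit with low grey back wall. Origin on the table under mid-length; x points from the robot's side to the wall, y along the shelf. White board 200 x 560 x 18 mm, underside 92, top 110 mm up; front edge at x = -140 mm, hinge at x = +60 mm. Dark end brackets: from x = -80 mm to the wall, over 255 mm either side of the origin; between them the table under the board is free.
- shelf_front (a point): Middle of the front edge of the white board, at mid-thickness, 101 mm above the table when level. The board is hinged at its back, rests on its end brackets and lifts at the front; let go, it falls back by its own weight. At the lift point it presses down with about 12 N. With the handle right down the lift point ends about 14 mm up (board tilted 4 to 5 deg).
- lift_point (a point): Centre of the flat underside of the red steel lift pad, 86 mm above the table with the shelf level. The pad is a shoe 46 x 46 mm clipped round the board's front edge, its red top plate (28 mm deep, 3 mm thick) seen from above, up to 100 mm either side of the shelf's middle and stiff to move. The lift point is 21 mm behind the board's front edge. Axes as the board's.
- jack: Loose jack, about 1 kg, flat on the table, free to slide. Blue base 235 x 66 x 16 mm. x points from grip post to saddle, z up; origin on the underside, on its centre line, 150 mm from the rear end. Saddle at x = +64 mm, handle pivot at x = +28 mm (55 mm up), grip post at x = -135 mm. What goes under the shelf is at most 74 mm high (handle up).
- grip_post (a point): Point in the black upright grip post at the jack's rear, 70 mm above the table, 22 mm below the post's top. The post is 26 mm wide (jack's y) by 22 mm long (jack's x). Grip it across its width from above and slide the jack on the table, not lifting: gripped here it is nose-heavy. Axes as the jack's.
- saddle_top (a point): Centre of the top of the jack's round dark steel saddle, 34 mm in diameter; 74 mm above the table when down, so 12 mm below the lift pad.
- handle_pad (a point): Middle of the top of the yellow pad (44 x 44 x 12 mm) at the end of the pump handle: press here with shut fingers. The handle slopes up from its pivot back towards the grip post. The pad's middle is 100 mm from the pivot: about 107 mm above the table and at jack x = -58 mm with the handle up, 67 mm and x = -72 mm with it right down.
- pump_handle (a joint): Pump handle, rad: 0 = up (27 deg above level), 0.42 = right down at its stop. Pressing it raises the saddle 26 mm in all (62 mm per rad), the first 12 mm before it meets the pad. It does not latch: a spring and the load push it back up when let go. Holding it fully down under the load takes about 12 N.
- turntable: Bamboo lazy susan on the shelf, 140 mm across, 26 mm high; origin under its centre. Leave alone.
- honey_jar: Empty clear glass jar, 62 mm across, 85 mm high, standing on the turntable; origin under its centre. Leave alone.
- tin: Round aluminium tin, 71 mm across, 54 mm high, on the shelf; origin under its centre. Leave alone.
- perfume: Amber glass perfume bottle 30 x 54 mm with metal press-button sprayer, 96 mm high, on the shelf; origin under its centre. Leave alone.
- bottle_cap: Black plastic bottle cap, 33 mm across, 18 mm high, on the shelf; origin under its centre. Leave alone.
- screwdriver: Screwdriver lying on the table at the robot's left. Leave alone.
Not all that is in view belongs to the job. There is more than one size of the jack; the one meant has the size given above.

How it is judged:
On the way, in this order (a step that is already met when the one before it is completed fails the run):
1. the saddle stands centred under the lift pad, handle up, shelf still down (horizontal distance between saddle_top and lift_point below 0.013 m and angle between jack's own z axis and vertical below 0.06 rad and value of joint pump_handle below 0.08 rad and height (world z) of lift_point below 0.0885 m), for 0.2 s.
2. trial stroke: handle right down, shelf raised by the jack (horizontal distance between saddle_top and lift_point below 0.013 m and angle between jack's own z axis and vertical below 0.06 rad and value of joint pump_handle above 0.36 rad and height (world z) of lift_point above 0.096 m and contact force between jack and shelf_unit above 3 N and contact force between the fingers and jack above 2 N), for 0.1 s.
3. handle let back up, shelf down on its brackets again, saddle still centred (all of step 1), for 0.1 s.
At the end, for the whole second after the job is handed in: Fingers hold the handle down (over 0.36 rad, over 2 N); jack flat on the table, saddle within 13 mm of the lift point, carrying the shelf (over 3 N), lift point over 96 mm high (10 mm up), handle at rest; robot not touching the shelf; bystanders upright, within 40 mm of their places (all of step 2 and not (velocity of joint pump_handle above 0.05 rad/s or velocity of joint pump_handle below -0.05 rad/s) and contact force between each of the fingers, the arm and shelf_unit below 0.5 N and height (world z) of jack below 0.006 m and distance of each of turntable, honey_jar, tin, perfume, bottle_cap, screwdriver from where it was at the start of the episode below 0.04 m and angle between each of turntable, honey_jar, tin, perfume, bottle_cap's own z axis and vertical below 0.3 rad); the arm keeps its last pose, push and grip.
It fails at once if the robot itself touches the shelf unit: only the jack may lift it (contact force between any of the fingers, the arm and shelf_unit above 3 N).
It fails at once if something on the shelf or the screwdriver is shifted by more than 40 mm (distance of any of turntable, honey_jar, tin, perfume, bottle_cap, screwdriver from where it was at the start of the episode above 0.04 m).
It fails at once if something standing on the shelf tips over (angle between any of turntable, honey_jar, tin, perfume, bottle_cap's own z axis and vertical above 0.45 rad).
It fails at once if the jack tips over (angle between jack's own z axis and vertical above 0.5 rad).
It also fails if it takes over 56 s, if anything falls off the work surface, if the arm or the gripper's body presses on something with over 40 N, if the wrist force passes 120 N, or if a joint passes its speed limit or range.

## Working session

There is one attempt and no reset: what is moved stays moved. The work goes in short steps, Python scripts to look and compute and a tool call to move; the robot and the scene stay as the last step left them, time stands still between calls to the robot, and variables do not carry over. Pictures are saved under pics/ and viewed, at most 10 in all, crops included, and the job is handed in when it is done.

Besides the shell and the picture viewer there is one more tool, called after ">>>" as name([rows], argument=value, ...), one row to a line, values as JSON. step_arm: Moves the arm, as the interface text tells. Shifts and turns lie within -1 to 1; 1 stands for 40 cm of shift or 5 degrees of turn. Its arguments: {"type":"object","properties":{"xyz":{"type":"array"},"turn":{"type":"array"},"claw":{"type":"number"}},"required":["xyz","turn"]}

```bash
mkdir -p pics; cat > h.py <<'E'
import numpy as np, cv2
from bench import arm, get_image, calibration
def grab(n,f):
    im=get_image(n); cv2.imwrite(f'pics/{f}.png',im[:,:,::-1]); return im
def ray(n,uv,z):
    c=calibration(n); p=cv2.undistortPoints(np.array(uv,float).reshape(-1,1,2),np.array(c['intrinsics']),np.array(c['dist'])).reshape(-1,2)
    if 'rvec' in c:
        R=cv2.Rodrigues(np.array(c['rvec'],float))[0]; o=-R.T@np.array(c['tvec']).ravel(); D=R.T
    else:
        s=arm.get_state(); T=np.eye(4); T[:3,:3]=cv2.Rodrigues(np.array(s['ee_rot'],float))[0]; T[:3,3]=s['eef_pos']; T=T@np.array(c['T_tool_cam']); D=T[:3,:3]; o=T[:3,3]
    d=(D@np.c_[p,np.ones(len(p))].T).T
    return o+d*((z-o[2])/d[:,2])[:,None]
def proj(n,X):
    c=calibration(n); return cv2.projectPoints(np.array(X,float).reshape(-1,1,3),np.array(c['rvec'],float),np.array(c['tvec'],float),np.array(c['intrinsics']),np.array(c['dist']))[0].reshape(-1,2)
E
python3 - <<'E'
from h import *
a=grab('top','t0');b=grab('scene','s0')
s=arm.get_state();print(s)
for n in('top','scene'):
    c=calibration(n);R=cv2.Rodrigues(np.array(c['rvec'],float))[0];print(n,-R.T@np.array(c['tvec']).ravel())
E
```

```text
{'time_s': 0.1, 'q': array([ 9.50526535e-01,  5.28353517e-01,  1.43380431e+00, -1.17629826e-05,
        1.18137475e+00, -1.78471045e-01]), 'dq': array([ 0.00118908, -0.00203922, -0.0032086 , -0.00078682,  0.00156788,
        0.00018039]), 'joint_efforts': array([ 2.02205024e-04, -4.40984488e+01, -1.77151537e+01,  6.34774799e-02,
        5.34317060e-02, -4.43095553e-05]), 'eef_pos': array([0.26679434, 0.56445652, 0.22167198]), 'ee_rot': array([-6.88175451e-01, -3.06452852e+00,  2.81340248e-03]), 'wrist_force': array([-0.49612063, -0.10360657,  0.0268194 ]), 'moment': array([-0.05424695, -0.05189976, -0.00798973]), 'grasp_force': 0.0, 'width': 0.08705032997025659}
top [0.35121579 0.06056583 1.13808174]
scene [ 0.93249696 -0.63208187  0.69216219]
```

View pics/t0.png

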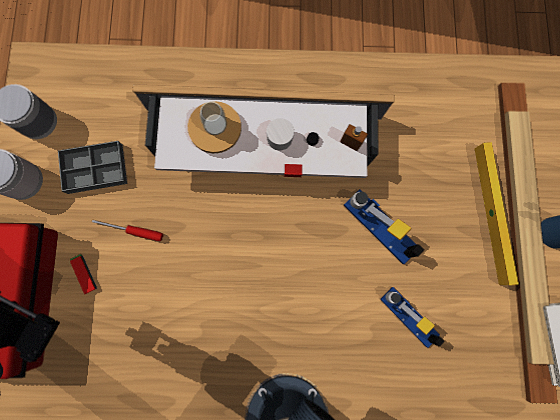

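View pics/s0.png

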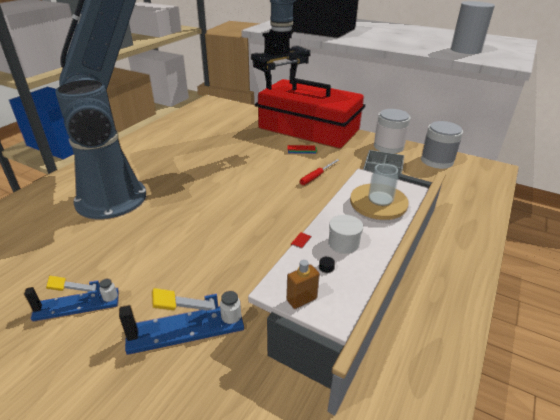

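```bash
python3 - <<'E'
from h import *
a=cv2.imread('pics/t0.png');hsv=cv2.cvtColor(a,cv2.COLOR_BGR2HSV)
def comps(m,mn):
    n,l,st,ce=cv2.connectedComponentsWithStats(m.astype(np.uint8)*255)
    return [(l==i) for i in range(1,n) if st[i,4]>mn]
H,S,V=[hsv[:,:,i].astype(int) for i in range(3)]
blue=(H>100)&(H<125)&(S>130)&(V>50); blue[:180]=0; blue[360:]=0;blue[:,480:]=0;blue[:,:330]=0
m=cv2.morphologyEx(blue.astype(np.uint8),cv2.MORPH_CLOSE,np.ones((9,9)))
for k in comps(m,150):
    ys,xs=np.nonzero(k&blue); P=ray('top',np.c_[xs,ys],0.016)[:,:2]
    r=cv2.minAreaRect((P*1000).astype(np.float32)); print('blue',r,np.c_[xs,ys].mean(0)); print(cv2.boxPoints(r))
yel=(H>20)&(H<32)&(S>180)&(V>130);yel[:,470:]=0
for k in comps(yel,60):
    ys,xs=np.nonzero(k); P=ray('top',np.c_[xs,ys],0.107)[:,:2]*1000
    print('yel',len(xs),P.mean(0),cv2.minAreaRect(P.astype(np.float32)))
red=((H<6)|(H>174))&(S>170)&(V>100); red[:150]=0;red[190:]=0
for k in comps(red,40):
    ys,xs=np.nonzero(k); P=ray('top',np.c_[xs,ys],0.113)[:,:2]*1000
    print('red',xs.min(),xs.max(),P.mean(0),cv2.minAreaRect(P.astype(np.float32)))
wh=(S<40)&(V>170);wh[:90]=0;wh[190:]=0;wh[:,:140]=0;wh[:,400:]=0
k=max(comps(wh,500),key=lambda k:k.sum());ys,xs=np.nonzero(k);P=ray('top',np.c_[xs,ys],0.110)[:,:2]*1000
r=cv2.minAreaRect(P.astype(np.float32));print('board',r,cv2.boxPoints(r))
c=cv2.resize(a[180:360,335:460],None,fx=4.4,fy=3.3*4/3,interpolation=cv2.INTER_CUBIC)
c=cv2.resize(a[180:270,335:440],None,fx=6,fy=6,interpolation=cv2.INTER_CUBIC)
cv2.imwrite('pics/c0.png',c)
E
```

```text
blue ((510.48077392578125, -263.46771240234375), (231.9582977294922, 70.49230194091797), 44.71608352661133) [383.00702106 232.40120361]
[[ 403.26678 -320.024  ]
 [ 452.86478 -370.11597]
 [ 617.69476 -206.91144]
 [ 568.0968  -156.81946]]
blue ((261.87554931640625, -330.2481689453125), (173.92767333984375, 49.298702239990234), 44.32321548461914) [409.12478632 319.48376068]
[[ 182.43816 -373.37585]
 [ 216.8834  -408.64465]
 [ 341.31293 -287.12048]
 [ 306.86768 -251.85168]]
yel 253 [ 489.06294172 -280.10920219] ((488.85089111328125, -279.7696838378906), (39.44450378417969, 45.387451171875), 44.634864807128906)
yel 166 [ 248.9066081  -336.05896218] ((248.9478759765625, -336.15777587890625), (30.086483001708984, 33.09632110595703), 42.94446563720703)
red 284 301 [640.27235032  -4.61303964] ((640.3323364257812, -3.5404052734375), (27.192340850830078, 45.0509033203125), 1.2590384483337402)
board ((730.47900390625, 78.26528930664062), (558.8372802734375, 198.07810974121094), 89.0705337524414) [[ 626.9204  -199.51001]
 [ 824.9724  -202.72314]
 [ 834.0376   356.0406 ]
 [ 635.9856   359.25372]]
```

View pics/c0.png

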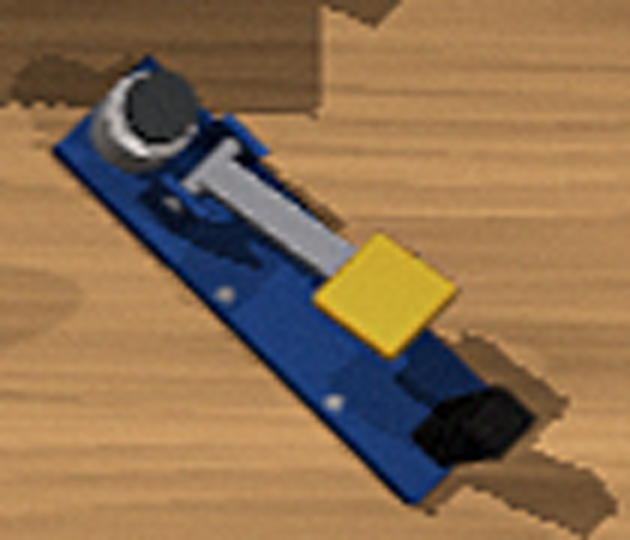

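Top view: the upper jack measures 232 x 70 mm, so it is the specified one; heading is about 44.7°. The post should be near (0.438, -0.336) and the lift point near (0.651, -0.005). I'll turn the tool to the jack's heading and move above the post.

>>> step_arm([
  [0,0,0],
  [0,0,0],
  [0,0,0],
  [0,0,0],
  [0,0,0],
  [0,0,0],
  [0,0,0],
  [0,0,0],
], turn=[1,1,1,1,1,1,1,1])

```text
time_s: 1.1
eef_pos: [0.2669, 0.5646, 0.2219]
ee_rot: [-1.699, -2.642, 0.002]
wrist_force: [-0.3, 0.1, 0.6]
width: 0.0869
grasp_force: 0.0
```

>>> step_arm([
  [0,0,0],
  [0,0,0],
  [0,0,0],
  [0,0,0],
  [0,0,0],
  [0,0,0],
  [0,0,0],
  [0,0,0],
], turn=[1,1,1,1,1,1,1,1])

```text
time_s: 2.1
eef_pos: [0.2669, 0.5646, 0.222]
ee_rot: [2.5, 1.902, -0.002]
wrist_force: [-0.2, 0.5, -0.7]
width: 0.0872
grasp_force: 0.0
```

>>> step_arm([
  [0,0,0],
  [0,0,0],
  [0,0,0],
  [0,0,0],
  [0,0,0],
  [0,0,0],
], turn=[1,1,1,1,1,1])

```text
time_s: 2.85
eef_pos: [0.2669, 0.5646, 0.2219]
ee_rot: [2.907, 1.19, -0.002]
wrist_force: [0.0, -0.1, 0.2]
width: 0.087
grasp_force: 0.0
```

>>> step_arm([
  [-0.049,0.115,0],
  [-0.049,0.115,0],
  [-0.049,0.115,0],
  [-0.049,0.115,0],
  [-0.049,0.115,0],
  [-0.049,0.115,0],
  [-0.049,0.115,0],
  [-0.049,0.115,0],
], turn=[0,0,0,0,0,0,0,0])

```text
time_s: 3.85
eef_pos: [0.4147, 0.1915, 0.2224]
ee_rot: [-2.906, -1.194, 0.0]
wrist_force: [0.6, 0.1, 1.1]
width: 0.0869
grasp_force: 0.0
```

>>> step_arm([
  [-0.049,0.115,0],
  [-0.049,0.115,0],
  [-0.088,0.084,0],
  [-0.088,0.084,0],
  [-0.088,0.084,0],
  [-0.088,0.084,0],
], turn=[0,0,0,0,0,0])

```text
time_s: 4.6
eef_pos: [0.4453, -0.0959, 0.2224]
ee_rot: [-2.906, -1.194, 0.0]
wrist_force: [0.8, 0.5, 0.1]
width: 0.0867
grasp_force: 0.0
```

>>> step_arm([
  [-0.088,0.084,0],
  [-0.088,0.084,0],
  [-0.088,0.084,0],
  [-0.088,0.084,0],
  [-0.088,0.084,0],
  [0,0,0],
  [0,0,0],
], turn=[0,0,0,0,0,0,0])

```text
time_s: 5.48
eef_pos: [0.4381, -0.3368, 0.2219]
ee_rot: [-2.904, -1.193, 0.001]
wrist_force: [0.4, 1.0, 0.1]
width: 0.087
grasp_force: 0.0
```

```bash
python3 - <<'E'
from h import *
s=arm.get_state();print(s['time_s'],s['eef_pos'],s['ee_rot'],s['q'])
grab('wrist','w0')
print(ray('top',[[418,250],[362,197.5]],0.092)[0],ray('top',[[362,197.5]],0.074))
E
```

```text
5.475 [ 0.43813154 -0.33682287  0.22191165] [-2.90385962e+00 -1.19253646e+00  6.30965553e-04] [-8.57851890e-01  4.31912871e-01  1.61463160e+00  4.27550054e-04
  1.09744952e+00 -6.65972506e-02]
[ 0.43544526 -0.33345289  0.092     ] [[ 0.57577262 -0.19468097  0.074     ]]
```

View pics/w0.png

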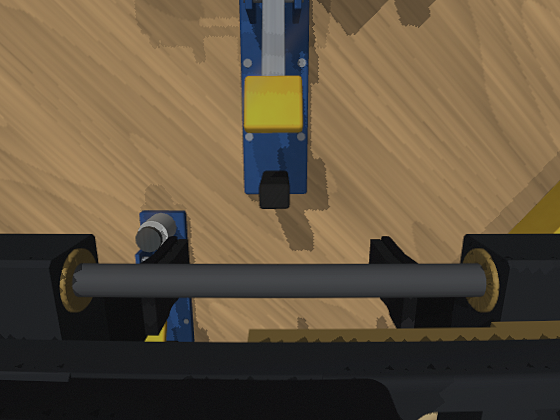

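Wrist view: the jack points up in the picture, with the yellow pad around (273,103) and the black post at columns 260–290, rows 172–208. The base's rear edge is at row 192.

```bash
python3 - <<'E'
from h import *
a=cv2.imread('pics/w0.png')
s=arm.get_state();R=cv2.Rodrigues(np.array(s['ee_rot']))[0];p=np.array(s['eef_pos']);print('tool x',R[:,0])
def T(uv,z): return (ray('wrist',uv,z)-p)@R*1000
print('blue row190',T([[244.5,191],[307,191],[239,20],[310,20]],.016).round(1))
print('pad',T([[273.5,77],[273.5,104],[245,104],[302,104]],.107).round(1))
print('posttop',T([[260,208],[290,208],[260,183],[290,183]],.092).round(1))
print(a[165:215:3,275].tolist())
g=cv2.cvtColor(a,cv2.COLOR_BGR2HSV)
for r in (20,50,150,185):
    x=np.nonzero((abs(g[r,:,0].astype(int)-112)<12)&(g[r,:,1]>130))[0];x=x[(x>225)&(x<320)];print(r,x.min(),x.max(),T([[x.min(),r],[x.max()+1,r]],.016)[:,:2].round(1).tolist())
E
```

```text
tool x [7.10674880e-01 7.03520428e-01 4.70651953e-04]
blue row190 [[-12.4 -34.9 206.1]
 [-12.3  30.3 206. ]
 [152.  -36.6 206.2]
 [152.   30.1 206. ]]
pad [[ 92.1  -3.  115.1]
 [ 73.   -3.1 115.1]
 [ 73.  -24.2 115.1]
 [ 73.   18.1 115. ]]
posttop [[-10.7 -14.8 130.1]
 [-10.7  10.3 130. ]
 [ 10.6 -14.6 130.1]
 [ 10.6  10.1 130. ]]
[[95, 58, 34], [96, 58, 34], [28, 23, 23], [18, 18, 19], [23, 23, 24], [23, 24, 24], [21, 23, 22], [30, 32, 33], [31, 33, 33], [32, 33, 33], [32, 32, 34], [31, 32, 31], [30, 31, 32], [33, 34, 34], [24, 23, 22], [70, 100, 122], [74, 105, 129]]
20 240 308 [[152.0, -35.7], [152.0, 29.2]]
50 241 307 [[125.4, -35.3], [125.4, 28.7]]
150 244 306 [[30.1, -34.4], [30.2, 29.5]]
185 245 305 [[-6.0, -34.2], [-5.9, 29.1]]
```

>>> step_arm([
  [0,-0.006,0],
  [0,0,0.08],
  [0,0,0.08],
  [0,0,0.08],
  [0,0,0.08],
  [0,0,0.06],
  [0,0,0.047],
  [0,0,0],
], turn=[0,0,0,0,0,0,0,0])

```text
time_s: 6.52
eef_pos: [0.4365, -0.3341, 0.0508]
ee_rot: [-2.902, -1.195, 0.002]
wrist_force: [-0.2, 0.1, -0.7]
width: 0.0868
grasp_force: 0.0
```

>>> step_arm([
  [0,0,0],
  [0,0,0],
  [0,0,0],
  [0,0,0],
  [0,0,0],
  [0,0,0],
  [0,0,0],
], turn=[0,0,0,0,0,0,0], claw=-1)

```text
time_s: 7.4
eef_pos: [0.4356, -0.3346, 0.0516]
ee_rot: [-2.902, -1.194, 0.003]
wrist_force: [-2.2, 2.5, 2.5]
width: 0.0255
grasp_force: 30.0
```

>>> step_arm([
  [0.01,-0.015,0],
  [0.02,-0.03,0],
  [0.0262,-0.039,0],
  [0.0262,-0.039,0],
  [0.0262,-0.039,0],
  [0.0262,-0.039,0],
  [0.0262,-0.039,0],
  [0.0262,-0.039,0],
], turn=[0,0,0,0,0,0,0,0])

```text
time_s: 8.4
eef_pos: [0.4115, -0.2025, 0.0517]
ee_rot: [-2.905, -1.194, 0.0]
wrist_force: [1.1, -3.5, -5.7]
width: 0.0254
grasp_force: 30.0
```

>>> step_arm([
  [0.0262,-0.039,0],
  [0.0262,-0.039,0],
  [0.015,-0.022,0],
  [0.007,-0.011,0],
  [0,0,0],
], turn=[0,0,0,0,0])

```text
time_s: 9.02
eef_pos: [0.4017, -0.1508, 0.0517]
ee_rot: [-2.904, -1.195, 0.0]
wrist_force: [2.7, 2.2, -5.9]
width: 0.0257
grasp_force: 30.0
```

>>> step_arm([
  [0,0,0],
  [0,0,0],
  [0,0,0],
  [0,0,0],
  [0,0,0],
  [0,0,0],
  [0,0,0],
  [0,0,0],
], turn=[0.3,0.6,0.6,0.6,0.6,0.6,0.6,0.6])

```text
time_s: 10.02
eef_pos: [0.3988, -0.1491, 0.0517]
ee_rot: [-3.077, -0.608, 0.009]
wrist_force: [-0.7, 6.0, 0.5]
width: 0.026
grasp_force: 30.5
```

>>> step_arm([
  [0,0,0],
  [0,0,0],
  [0,0,0],
  [0,0,0],
  [0,0,0],
  [0,0,0],
  [0,0,0],
  [0,0,0],
], turn=[0.6,0.6,0.6,0.6,0.6,0.6,0.6,0.24])

```text
time_s: 11.02
eef_pos: [0.4002, -0.1503, 0.0516]
ee_rot: [-3.14, -0.003, 0.005]
wrist_force: [0.3, 4.1, -0.6]
width: 0.0261
grasp_force: 30.6
```

```bash
python3 - <<'E'
from h import *
s=arm.get_state();print(s['time_s'],s['eef_pos'],s['ee_rot'],s['q'],s['wrist_force'],s['width']);R=cv2.Rodrigues(np.array(s['ee_rot']))[0];p=np.array(s['eef_pos']);print(R[:,:2].T)
a=cv2.cvtColor(grab('wrist','w1'),cv2.COLOR_RGB2HSV).astype(int)
def T(uv,z): return (ray('wrist',uv,z)-p)@R*1000
for r in (20,50,150,185):
    x=np.nonzero((abs(a[r,:,0]-112)<12)&(a[r,:,1]>130))[0];x=x[(x>200)&(x<350)]
    if len(x): print(r,x.min(),x.max(),T([[x.min(),r],[x.max()+1,r]],.016)[:,:2].round(1).tolist())
E
```

```text
11.025 [ 0.40020712 -0.15026738  0.05162124] [-3.13963763 -0.00332076  0.00543888] [-6.21528918e-01  6.06435896e-01  2.05698233e+00 -9.43379667e-04
  4.82125470e-01  9.47988741e-01] [ 0.31371899  4.05389305 -0.56991668] 0.026105775640243533
[[ 0.99999176  0.00211874 -0.00346257]
 [ 0.00211199 -0.99999586 -0.00195222]]
185 220 334 [[28.6, -31.1], [28.6, 33.0]]
```

View pics/w1.png

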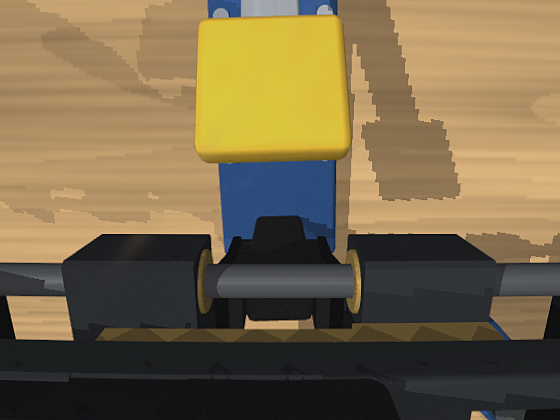

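Wrist view: the post is still in the grip, and the yellow pad is centred around column 273 with the base running straight up the picture. Next I slide it across to y≈-0.005 and measure from the top camera before going under.

>>> step_arm([
  [0,-0.015,0],
  [0,-0.03,0],
  [0,-0.04,0],
  [0,-0.04,0],
  [0,-0.04,0],
  [0,-0.04,0],
  [0,-0.04,0],
  [0,-0.04,0],
], turn=[0,0,0,0,0,0,0,0])

```text
time_s: 12.08
eef_pos: [0.4018, -0.0363, 0.0518]
ee_rot: [3.142, -0.0, 0.0]
wrist_force: [-0.0, -2.7, -6.2]
width: 0.0257
grasp_force: 30.1
```

>>> step_arm([
  [0,-0.035,0],
  [0,-0.025,0],
  [0,-0.0125,0],
  [0,-0.005,0],
  [0,0,0],
], turn=[0,0,0,0,0])

```text
time_s: 12.7
eef_pos: [0.4017, -0.0065, 0.0517]
ee_rot: [-3.142, 0.0, 0.0]
wrist_force: [-0.6, -3.0, -5.9]
width: 0.0259
grasp_force: 30.0
```

```bash
python3 - <<'E'
from h import *
s=arm.get_state();print(s['time_s'],s['eef_pos'],s['ee_rot'])
a=grab('top','t1')[:,:,::-1];hsv=cv2.cvtColor(a,cv2.COLOR_BGR2HSV).astype(int);H,S,V=hsv[:,:,0],hsv[:,:,1],hsv[:,:,2]
print(proj('top',[[.452+.147,-.005,.074],[.4+.077,-.005,.107]]))
yel=(H>20)&(H<32)&(S>180)&(V>130);yel[:,:260]=0;yel[:,360:]=0
ys,xs=np.nonzero(yel);print('yel',ray('top',np.c_[xs,ys],.107).mean(0),len(xs))
cv2.imwrite('pics/c1.png',cv2.resize(a[155:275,240:350],None,fx=5,fy=5,interpolation=cv2.INTER_CUBIC))
E
```

```text
12.7 [ 0.40168136 -0.00653323  0.0517419 ] [-3.14157939e+00  6.17422587e-05  4.33761806e-04]
[[291.99683117 187.67664946]
 [292.40816176 231.04344229]]Traceback (most recent call last):
  File "<stdin>", line 6, in <module>
  File "h.py", line 6, in ray
    c=calibration(n); p=cv2.undistortPoints(np.array(uv,float).reshape(-1,1,2),np.array(c['intrinsics']),np.array(c['dist'])).reshape(-1,2)
                        ~~~~~~~~~~~~~~~~~~~^^^^^^^^^^^^^^^^^^^^^^^^^^^^^^^^^^^^^^^^^^^^^^^^^^^^^^^^^^^^^^^^^^^^^^^^^^^^^^^^^^
cv2.error: OpenCV(4.12.0) /io/opencv/modules/calib3d/src/undistort.dispatch.cpp:347: error: (-215:Assertion failed) CV_IS_MAT(_src) && CV_IS_MAT(_dst) && (_src->rows == 1 || _src->cols == 1) && (_dst->rows == 1 || _dst->cols == 1) && _src->cols + _src->rows - 1 == _dst->rows + _dst->cols - 1 && (CV_MAT_TYPE(_src->type) == CV_32FC2 || CV_MAT_TYPE(_src->type) == CV_64FC2) && (CV_MAT_TYPE(_dst->type) == CV_32FC2 || CV_MAT_TYPE(_dst->type) == CV_64FC2) in function 'cvUndistortPointsInternal'
```

```bash
python3 - <<'E'
from h import *
a=cv2.imread('pics/t1.png');b=grab('scene','s1')[:,:,::-1]
print(proj('scene',[[.452+.147,-.005,.074],[.601,-.0065,.074]]))
c1=cv2.resize(a[150:250,250:340],None,fx=4,fy=4,interpolation=cv2.INTER_CUBIC)
c2=cv2.resize(b[190:290,180:290],None,fx=4,fy=4,interpolation=cv2.INTER_CUBIC)
cv2.imwrite('pics/c1.png',np.hstack([c1,c2]))
E
```

```text
[[283.50603048 246.22666779]
 [283.95245501 246.88695026]]
```

View pics/c1.png

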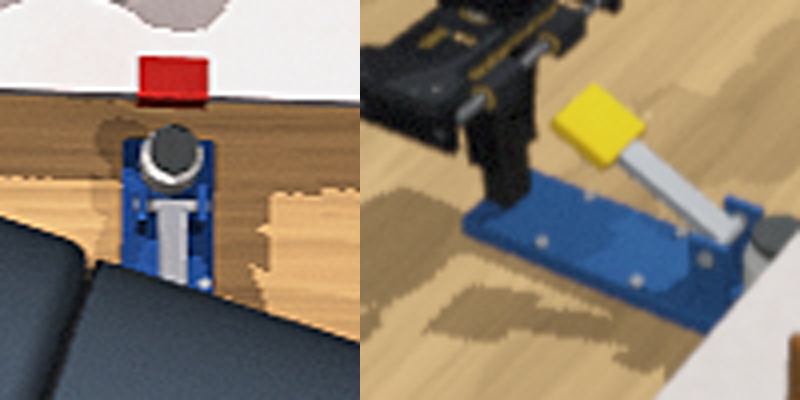

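Left crop: saddle top at about pixel (293.6,187), and the red plate's columns 284.8–302.1 nearly in line above it.

```bash
python3 - <<'E'
from h import *
a=cv2.imread('pics/t1.png');hsv=cv2.cvtColor(a,cv2.COLOR_BGR2HSV).astype(int);H,S,V=hsv[:,:,0],hsv[:,:,1],hsv[:,:,2]
red=((H<6)|(H>174))&(S>170)&(V>100); red[:150]=0;red[190:]=0
ys,xs=np.nonzero(red);top=ys<174;print(xs.min(),xs.max(),ys.min(),ys.max());print('redtop',ray('top',[[284.75,164.2],[302,164.7],[284.75,173.5],[302,173.8]],.113))
roi=np.zeros_like(red);roi[179:195,284:304]=1
d=roi&(V<85)&(S<90);n,l,st,ce=cv2.connectedComponentsWithStats(d.astype(np.uint8));i=1+st[1:,4].argmax();print(st[i],ce[i],ray('top',[ce[i]+0.0,[293.75,187]],.074))
blue=(abs(H-112)<12)&(S>130)
for r in range(186,222,5):
    x=np.nonzero(blue[r,270:315])[0]+270
    print(r,ray('top',[[x.min()-.5,r],[x.max()+.5,r]],.016)[:,:2].round(4).tolist())
E
```

```text
284 301 164 174
redtop [[ 0.65291701  0.017054    0.113     ]
 [ 0.65257687 -0.02845745  0.113     ]
 [ 0.62763972  0.01675574  0.113     ]
 [ 0.62782439 -0.02856028  0.113     ]]
[288 181  12  13 113] [293.07079646 186.85840708] [[ 0.60133314 -0.00789096  0.074     ]
 [ 0.60097907 -0.00973481  0.074     ]]
186 [[0.6167, 0.0243], [0.6181, -0.0386]]
191 [[0.6021, 0.0241], [0.6034, -0.0386]]
196 [[0.5876, 0.0239], [0.5889, -0.0387]]
201 [[0.5731, 0.0237], [0.5743, -0.0331]]
206 [[0.5587, 0.0235], [0.5599, -0.0388]]
211 [[0.5443, 0.0233], [0.5456, -0.0389]]
216 [[0.5297, 0.0428], [0.5313, -0.0389]]
221 [[0.5167, -0.0221], [0.5169, -0.0305]]
```

>>> step_arm([
  [0.01,0,0],
  [0.02,-0.002,0],
  [0.025,-0.002,0],
  [0.025,-0.001,0],
  [0.025,0,0],
  [0.015,0,0],
  [0.006,0,0],
  [0,0,0],
], turn=[0,0,0,0,0,0,0,0])

```text
time_s: 13.8
eef_pos: [0.4521, -0.0044, 0.0516]
ee_rot: [-3.141, 0.0, 0.001]
wrist_force: [-2.3, -0.2, -5.2]
width: 0.0257
grasp_force: 30.0
```

>>> step_arm([
  [0,0,0],
  [0,0,0],
  [0,0,0],
  [0,0,0],
  [0,0,-0.02],
  [0,0,-0.076],
  [0,0,-0.08],
  [0,0,-0.07],
], turn=[0,0,0,0,0,0,0,0], claw=1)

```text
time_s: 14.8
eef_pos: [0.4522, -0.0045, 0.1517]
ee_rot: [3.141, -0.0, 0.002]
wrist_force: [-0.3, -0.2, 0.1]
width: 0.0863
grasp_force: 0.0
```

>>> step_arm([
  [0,0,0],
  [0,0,0],
  [0,0,0],
  [0,0,0],
  [0,0,0],
  [0,0,0],
  [0,0,0],
  [0,0,0],
], turn=[0,0,0,0,0,0,0,0], claw=-1)

```text
time_s: 15.8
eef_pos: [0.4522, -0.0045, 0.1501]
ee_rot: [-3.142, 0.0, -0.0]
wrist_force: [0.2, 0.7, -0.3]
width: 0.0153
grasp_force: 0.0
```

```bash
python3 - <<'E'
from h import *
s=arm.get_state();print(s['time_s'],s['eef_pos'],s['ee_rot'],s['width'])
a=grab('wrist','w2');hsv=cv2.cvtColor(a,cv2.COLOR_RGB2HSV).astype(int);H,S,V=hsv[:,:,0],hsv[:,:,1],hsv[:,:,2]
y=(H>20)&(H<32)&(S>180)&(V>130);y[:,:150]=0;y[:,400:]=0;y[230:]=0;ys,xs=np.nonzero(y)
print('pad',xs.min(),xs.max(),ys.min(),ys.max(),ray('wrist',np.c_[xs,ys],.107).mean(0))
def row(r):
    x=np.nonzero((abs(H[r]-112)<12)&(S[r]>130))[0];x=x[(x>200)&(x<350)];return [x.min()-.5,x.max()+.5] if len(x)>1 else None
for r in range(0,230,30):
    if row(r): print(r,ray('wrist',[[row(r)[0],r],[row(r)[1],r]],.016)[:,:2].round(4).tolist())
b=grab('scene','s2');cv2.imwrite('pics/v.png',np.hstack([cv2.resize(a[:,:,::-1],(400,300)),cv2.resize(b[150:330,140:380,::-1],(400,300))]))
E
```

```text
15.8 [ 0.45218811 -0.00446977  0.15014613] [-3.14158338e+00  3.73765245e-04 -1.04737166e-05] 0.015323688046694964
pad 239 317 62 137 [ 0.52623096 -0.00753513  0.107     ]
0 [[0.6025, 0.0263], [0.6025, -0.038]]
30 [[0.5814, 0.0261], [0.5815, -0.0386]]
60 [[0.5598, 0.0258], [0.5598, -0.0383]]
90 [[0.5375, 0.0264], [0.5375, -0.0381]]
150 [[0.4905, 0.026], [0.4905, -0.0385]]
180 [[0.4656, 0.0258], [0.4656, -0.0384]]
210 [[0.4397, 0.0247], [0.4398, -0.0373]]
```

View pics/v.png

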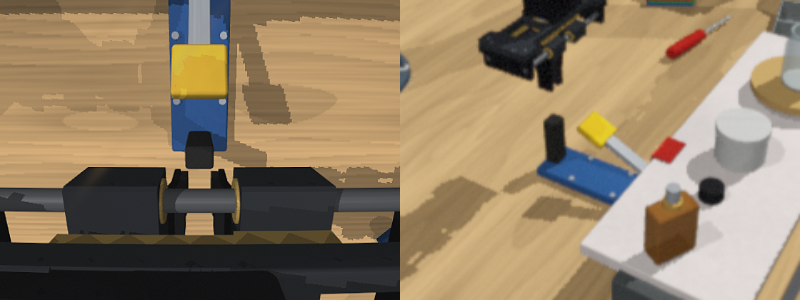

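The view shows the gripper clear of the upright post, with the jack's nose under the red pad and the shelf level. Next I move above the yellow pad with the fingers shut.

>>> step_arm([
  [0.04,0.004,0],
  [0.08,0,0],
  [0.05,0,0],
  [0.0175,0,0],
  [0,0,0.03],
  [0,0,0.03],
  [0,0,0.015],
  [0,0,0],
], turn=[0,0,0,0,0,0,0,0])

```text
time_s: 16.9
eef_pos: [0.5262, -0.006, 0.1193]
ee_rot: [-3.141, 0.001, 0.003]
wrist_force: [1.0, -0.7, 1.1]
width: 0.0003
grasp_force: 0.0
```

>>> step_arm([
  [-0.003,0,0.014],
  [-0.003,0,0.014],
  [-0.003,0,0.014],
  [-0.003,0,0.014],
  [0,0,0],
], turn=[0,0,0,0,0])

```text
time_s: 17.52
eef_pos: [0.5221, -0.0061, 0.0973]
ee_rot: [-3.141, 0.0, 0.001]
wrist_force: [-0.5, -0.4, 0.9]
width: 0.0004
grasp_force: 1.1
```

>>> step_arm([
  [-0.004,0,0.011],
  [-0.004,0,0.011],
  [-0.004,0,0.011],
  [-0.003,0,0.011],
  [-0.003,0,0.011],
  [-0.003,0,0.011],
  [-0.002,0,0.009],
  [0,0,0],
], turn=[0,0,0,0,0,0,0,0])

```text
time_s: 18.52
eef_pos: [0.515, -0.0062, 0.0688]
ee_rot: [3.141, -0.001, 0.007]
wrist_force: [0.5, 1.5, 11.3]
width: 0.0006
grasp_force: 5.3
```

```bash
python3 - <<'E'
from h import *
s=arm.get_state();print(s['time_s'],s['eef_pos'],s['wrist_force'])
a=grab('wrist','w3');b=grab('scene','s3');cv2.imwrite('pics/v2.png',np.hstack([cv2.resize(a[:,:,::-1],(400,300)),cv2.resize(b[150:330,140:380,::-1],(400,300))]))
E
```

```text
18.525 [ 0.51501055 -0.00620953  0.06875148] [ 0.45676797  1.54260439 11.26308303]
```

View pics/v2.png

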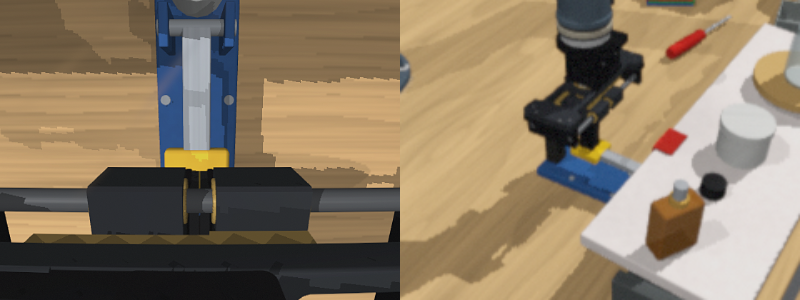

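The handle is nearly down (11 N) with the jack in place. I'll press a few mm more to reach the stop.

>>> step_arm([
  [0,0,0.005],
  [0,0,0.005],
  [0,0,0],
  [0,0,0],
], turn=[0,0,0,0])

```text
time_s: 19.12
eef_pos: [0.5149, -0.0062, 0.0666]
ee_rot: [3.141, -0.0, 0.007]
wrist_force: [-3.2, 0.8, 25.0]
width: 0.0005
grasp_force: 12.3
```

```bash
python3 - <<'E'
from h import *
def red(f):
    a=cv2.imread(f);h=cv2.cvtColor(a,cv2.COLOR_BGR2HSV).astype(int);m=((h[:,:,0]<6)|(h[:,:,0]>174))&(h[:,:,1]>170)&(h[:,:,2]>100)
    m[:225]=0;m[255:]=0;m[:,:285]=0;m[:,320:]=0;ys,xs=np.nonzero(m);return xs.mean(),ys.mean(),len(xs)
grab('scene','s4')
for f in 's0 s2 s3 s4'.split(): print(f,red(f'pics/{f}.png'))
print(proj('scene',[[.641,-.005,.113],[.641,-.005,.127]]))
E
```

```text
s0 (np.float64(300.49645390070924), np.float64(239.5035460992908), 141)
s2 (np.float64(300.49305555555554), np.float64(239.53472222222223), 144)
s3 (np.float64(301.33112582781456), np.float64(234.43708609271522), 151)
s4 (np.float64(301.57615894039736), np.float64(233.98675496688742), 151)
[[300.5023615  239.16715208]
 [300.77638912 234.25264076]]
```

The shelf front is up about 14–15 mm and the handle is at its stop (25 N). Now I let it back up.

>>> step_arm([
  [0,0,-0.01],
  [0.002,0,-0.01],
  [0.003,0,-0.011],
  [0.003,0,-0.011],
  [0.003,0,-0.011],
  [0.004,0,-0.011],
  [0.004,0,-0.011],
  [0.004,0,-0.011],
], turn=[0,0,0,0,0,0,0,0])

```text
time_s: 20.18
eef_pos: [0.5228, -0.0062, 0.0983]
ee_rot: [3.141, -0.0, 0.002]
wrist_force: [1.2, 0.2, 1.9]
width: 0.0004
grasp_force: 0.9
```

>>> step_arm([
  [0.004,0,-0.015],
  [0.003,0,-0.02],
  [0.003,0,-0.02],
  [0,0,-0.02],
  [0,0,0],
  [0,0,0],
  [0,0,0],
  [0,0,0],
], turn=[0,0,0,0,0,0,0,0])

```text
time_s: 21.18
eef_pos: [0.5261, -0.006, 0.1279]
ee_rot: [-3.141, 0.0, 0.001]
wrist_force: [-0.7, 0.2, 0.5]
width: 0.0007
grasp_force: 0.0
```

```bash
python3 - <<'E'
from h import *
s=arm.get_state();print(s['eef_pos'],s['wrist_force'])
a=cv2.cvtColor(grab('wrist','w5'),cv2.COLOR_RGB2HSV).astype(int);H,S,V=a[:,:,0],a[:,:,1],a[:,:,2]
for r in (0,30,60,100,130):
    x=np.nonzero((abs(H[r]-112)<12)&(S[r]>130))[0];x=x[(x>180)&(x<370)]
    if len(x)>1: print(r,ray('wrist',[[x.min()-.5,r],[x.max()+.5,r]],.016)[:,:2].round(4).tolist())
b=grab('scene','s5');h=cv2.cvtColor(b,cv2.COLOR_RGB2HSV).astype(int);m=((h[:,:,0]<6)|(h[:,:,0]>174))&(h[:,:,1]>170)&(h[:,:,2]>100)
m[:225]=0;m[255:]=0;m[:,:285]=0;m[:,320:]=0;ys,xs=np.nonzero(m);print(xs.mean(),ys.mean())
def diff(f,g):
    A,B=[cv2.imread(f'pics/{k}.png') for k in(f,g)]
    return A,B
y=(h[:,:,0]>20)&(h[:,:,0]<32)&(h[:,:,1]>180)&(h[:,:,2]>130)
hb=cv2.cvtColor(cv2.imread('pics/s2.png'),cv2.COLOR_BGR2HSV).astype(int)
def bl(h):
    m=(abs(h[:,:,0]-112)<12)&(h[:,:,1]>130);m[:230]=0;m[280:]=0;m[:,:200]=0;m[:,300:]=0;ys,xs=np.nonzero(m);i=np.argmin(xs);return xs.min(),ys.max(),len(xs)
print('blue s2,s5',bl(hb),bl(h))
cv2.imwrite('pics/v3.png',np.hstack([cv2.resize(cv2.imread('pics/w5.png'),(400,300)),cv2.resize(b[150:330,140:380,::-1],(400,300))]))
E
```

```text
[ 0.52614953 -0.00603036  0.12787455] [-0.69511262  0.18952695  0.52061806]
60 [[0.6307, 0.0261], [0.6307, -0.0382]]
100 [[0.603, 0.0101], [0.603, -0.0382]]
130 [[0.5814, 0.0261], [0.5814, -0.038]]
300.4825174825175 239.48951048951048
blue s2,s5 (np.int64(223), np.int64(271), 925) (np.int64(223), np.int64(271), 923)
```

View pics/v3.png

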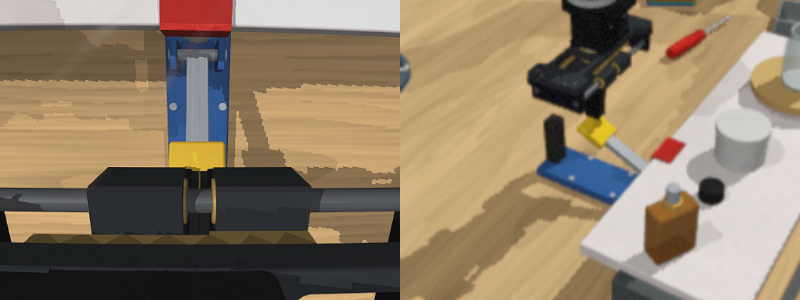

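The shelf is down, the handle is up, the jack has not moved, and the red pad sits squarely over its nose. Second stroke, to hold.

>>> step_arm([
  [0,0,0.02],
  [-0.003,0,0.02],
  [-0.003,0,0.02],
  [-0.004,0,0.015],
  [-0.004,0,0.011],
  [-0.004,0,0.011],
  [-0.004,0,0.011],
  [-0.003,0,0.011],
], turn=[0,0,0,0,0,0,0,0])

```text
time_s: 22.28
eef_pos: [0.5167, -0.0061, 0.0815]
ee_rot: [3.141, -0.0, 0.002]
wrist_force: [-2.0, 1.3, 11.8]
width: 0.0003
grasp_force: 5.6
```

>>> step_arm([
  [-0.003,0,0.011],
  [-0.003,0,0.011],
  [-0.002,0,0.01],
  [0,0,0.01],
  [0,0,0],
  [0,0,0],
  [0,0,0],
  [0,0,0],
], turn=[0,0,0,0,0,0,0,0])

```text
time_s: 23.28
eef_pos: [0.5141, -0.0061, 0.0666]
ee_rot: [3.141, -0.0, 0.005]
wrist_force: [-3.9, 1.2, 26.0]
width: 0.0008
grasp_force: 12.5
```

```bash
python3 - <<'E'
from h import *
b=grab('scene','s6');h=cv2.cvtColor(b,cv2.COLOR_RGB2HSV).astype(int);m=((h[:,:,0]<6)|(h[:,:,0]>174))&(h[:,:,1]>170)&(h[:,:,2]>100)
m[:225]=0;m[255:]=0;m[:,:285]=0;m[:,320:]=0;ys,xs=np.nonzero(m);print(xs.mean(),ys.mean())
s=arm.get_state();print(s['eef_pos'],s['wrist_force'],s['time_s'])
if ys.mean()<234.6 and s['eef_pos'][2]<.068 and s['wrist_force'][2]>18: print(arm.close_job())
E
```

```text
301.5131578947368 234.0065789473684
[ 0.51412251 -0.00610667  0.06662396] [-3.68367167  1.12256028 24.99648762] 23.325
the job is handed in; nothing more can be done
None
```

I handed the job in at 23.3 s after the trial stroke, with the arm holding the handle at its stop (about 25 N), the jack about 1 mm from centred under the lift pad, and the shelf front raised about 14 mm; no verdict came back.

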